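# Back the stretching-frame roller off by one notch

## Robot

A 7-joint arm with a two-finger parallel gripper is mounted at the origin on the work surface. World frame = base frame: x ahead of the robot, y to its left, z up, the work surface at z = 0. Lengths are in m, angles in rad, forces in N, time in s.
With the tool pointing down it reaches from about 0.425 to 0.925 m from the base axis. Payload 6.8 kg.
Tool frame: the origin (TCP) lies at the very end of the fingers, on their centre line; the grasp point (between the pads) lies 19 mm behind it; z points along the fingers, y is the direction in which the jaws open and shut (so a half turn about z gives the same grasp; the last joint's range is limited). The gripper opens to 85 mm and grips with 20 to 120 N. Pads are 22 mm wide; open, the fingers measure 114 mm over their backs; the gripper's body (76 mm by 85 mm) begins 54 mm behind the grasp point. The pads swing forward as they close: fully open they stand 13 mm farther back than shut.
Start: joints at [-1.251, 0.477, 0.022, 1.555, -0.011, 1.109, -0.083], TCP at [0.28, 0.614, 0.231] pointing down, gripper open.
Joint ranges: [-2.96, 2.96], [-0.34, 2.1], [-1.41, 1.46], [0.24, 2.44], [-1.37, 4.51], [0.17, 1.92], [-2.96, 2.96]. Speed limits (rad/s): [2.39, 2.39, 3.14, 3.14, 3.14, 3.14, 3.14].

## Interface

Orientations are given as a unit quaternion [w, x, y, z].
In Python, from station import bot gives the robot as it stands.
- The arm moves only by the tool move_arm, never from a script. Its argument "commands" is text: rows parted by semicolons, each of 7 numbers parted by spaces: the opening, from 0 (shut) to 1 (fully open), then the shift along the tool's x, y, z in cm, then the turn, a rotation vector about the tool's x, y, z in degrees. In form: gripper tx ty tz rx ry rz; .... A call has 1 to 12 rows; each row shifts and turns the commanded pose from where the row before left it, along the tool's axes as they then stand; what a row does not reach is not made up. A row lasts 1/12 s, in which the tool goes at most 41.7 mm and 7.16 degrees, less where a joint would pass 70% of its speed; a pose out of reach is approached as far as the arm can. A call with a gripper value outside its range is refused whole. The fingers move at their own pace and stop on an object; "force" is the grip in N (left out, the last holds). Time passes only in rows, so rows that do not move let the fingers close. It gives the time, the measured TCP pose, the force and the opening at its end, in the units of the state.
- bot.get_obs(): the state, without advancing time (a new reading comes with each control period).
- bot.read_camera(name): name is "scene" or "top"; returns a dict with "img" (400x640x3 uint8, red, green, blue), "K" (3x3 intrinsics, pixels), "distortion" ([k1, k2, p1, p2, k3] as OpenCV has them; the pictures are not rectified), "rvec" (rotation vector, rad) and "tvec" (3), from world to camera coordinates, as OpenCV has them. Camera axes: x right, y down, z forward; pixel columns grow to the right and rows downward; lengths in m; the calibration is good to about 2 mm. A picture is of the moment at which its call begins. There is no depth.
- bot.hand_in(): hands the job in, once; it reports no verdict.
The state is a dict: "t": time; "q": joint angles; "joint_vel": joint speeds; "joint_torque": joint torques, N m; "eef_pos": TCP position; "tool_rot": TCP orientation; "contact_force": force on the tool from outside, world axes, zero at the start; "torque": the same for the moment, N m; "gripper_width": opening from 0.0 (shut) to 1.0 (fully open).
Only numpy, scipy, OpenCV 4.12 (cv2) and the standard library are available. Lean on these libraries where they do the work, as an engineer would, in place of code of your own. Each camera call takes 0.05 s, during which the arm holds its last target. There are 200 camera calls.

## Task

The empty roller of the fabric-stretching frame has been wound one notch too far. With a fingertip on its red thumb pin, lift the ratchet pawl out of the toothed wheel and over onto its back stop, push the wheel back one notch so that the slot in the roller faces straight up, then tip the pawl over again so that it drops back into the teeth. Push gently with the fingertips only: pinch nothing, pick nothing up, and leave the jars, cups, tape and sponge around the frame where they stand.

Things in the scene. Friction and masses are not known exactly. Their poses are not given: they have to be found in the camera images.
- frame: Brown frame, fixed. Origin on the table right under the centre of the ratchet wheel. Frame x points out of the wheel's face (roughly away from the robot), y from the ratchet roller to the other roller 200 mm off (locked, not part of the job), z up. The rollers, axes 110 mm above the table, run in -x between two 18 mm end boards, 141 mm high, outer faces at x = -12 and -308, y -80 to 280.
- pawl_hinge (a point): Hinge of the pawl, at frame y = 70, 160 mm above the table, on an ear of the end board behind the wheel (x -30 to -12, y 45 to 120, 175 mm high). The pawl is a steel bar from here towards -y with a hooked nose on the wheel's teeth (60 mm off, x -5 to 5), and an arm up to the red thumb pin.
- wheel (a joint): Turn in rad of roller, wheel and spokes together. 0: slot up, spokes upright and level. Positive is winding on: the top spoke leans to frame -y. One notch is 0.524. It starts at 0.44 to 0.62 and must come back one notch, to about 0: the top spoke goes towards +y until upright. It takes about 2 N at a spoke's end and stays where it is left. With the pawl down it cannot turn back.
- pawl (a joint): Turn of the pawl in rad: -0.03 to 0.09 with its nose down in the teeth, growing as it lifts, 1.08 on its back stop. Thrown over by its weight: below about 0.55 it falls onto the wheel, above it falls over to the stop and stays. Takes under 1 N at the pin. It drops fully into the wanted notch with the wheel between -0.1 and 0.2; farther back the nose lands on top of a tooth.
- thumb_pin (a point): Point on the axis of the pawl's red thumb pin, 12 mm thick, lying along frame x from x = -5 to 46 (this point: x = 32), 45 mm from the pawl's hinge. Pawl down: y = 48, 199 mm above the table. It swings to +y over the hinge (y = 70, 205 mm high) and lies on the stop at y = 94, 198 mm high. Push it to +y to lift the pawl, to -y to put it back.
- top_spoke_tip (a point): Rounded outer end of the spoke that points up, on its axis, 85 mm from the wheel's axis. Four round pale wooden spokes 10 mm thick, 90 degrees apart, stand outside the teeth at frame x = 17 to 27. At wheel angle 0 this point is 195 mm above the table at y = 0; at 0.524 it is 184 mm high at y = -42.
- wheel_hub (a point): Point on the wheel's axis, 110 mm above the table, in the plane of the spokes (frame x = 22, y = 0). The aluminium ratchet wheel has 12 saw teeth, is 92 mm across and 12 mm thick (x -6 to 6).
- roller_slot (a point): Middle of the dark slot along the ratchet roller, on its surface 20 mm from the axis; straight above the axis (130 mm high) at wheel angle 0.
- tape_roll: Bystander: roll of masking tape lying flat, 100 mm across, 25 mm high. Origin under its centre.
- yellow_bottle: Bystander: yellow paint bottle, 36 mm across, 75 mm high. Origin under its centre.
- jar_red: Bystander: red paint jar, 40 mm across, 46 mm high. Origin under its centre.
- jar_green: Bystander: green paint jar, 40 mm across, 46 mm high. Origin under its centre.
- black_cup: Bystander: open black plastic cup standing between the rollers, 72 mm across, 75 mm high. Origin under its centre.
- brush_cup: Bystander: teal cup of brushes, 76 mm across, 95 mm high, brushes to 195 mm. Origin under its centre.
- sponge: Bystander: yellow sponge block, 90 x 60 x 30 mm. Origin under its centre.

How it is judged:
By the outcome, as a careful person would: the job done as asked, in the order asked, and still so for the second after the job is handed in, with the robot touching nothing.
It also fails if it takes over 54 s, if anything falls off the work surface, if the arm or the gripper's body presses on something with over 40 N, if the wrist force passes 120 N, or if a joint passes its speed limit or range.

## Working session

There is one attempt and no reset: what is moved stays moved. The work goes in short steps, Python scripts to look and compute and a tool call to move; the robot and the scene stay as the last step left them, time stands still between calls to the robot, and variables do not carry over. Pictures are saved under pics/ and viewed, about 8 in all and at most 12, crops included, and the job is handed in when it is done.

Besides the shell and the picture viewer there is one more tool, called after "Call:" as name(argument=value, ...) on one line, values as JSON. move_arm: Moves the arm, as the interface text tells. Its arguments: {"type":"object","properties":{"commands":{"type":"string"},"force":{"type":"number"}},"required":["commands"]}

```bash
mkdir -p pics; python3 - <<'E'
from station import bot
import cv2
o=bot.get_obs(); print({k:(o[k]) for k in('t','eef_pos','tool_rot','contact_force','gripper_width')})
for n in('scene','top'):
    c=bot.read_camera(n); cv2.imwrite(f'pics/{n}0.png',c['img'][...,::-1])
    R=cv2.Rodrigues(c['rvec'])[0]; print(n,(-R.T@c['tvec']).round(3),R.round(2).tolist(),c['K'][0],c['distortion'])
E
```

```text
{'t': 0.0, 'eef_pos': array([0.279805  , 0.61360677, 0.23030962]), 'tool_rot': array([-1.30842575e-04,  2.12261936e-01,  9.77212367e-01, -9.18322110e-04]), 'contact_force': array([0.07805488, 0.51951272, 0.59361101]), 'gripper_width': 0.9974370626186425}
scene [ 1.258 -0.29   1.045] [[0.41, 0.91, -0.02], [0.7, -0.33, -0.64], [-0.59, 0.25, -0.77]] [503.81151044   0.         319.80808313] [0.02207646 0.         0.         0.         0.        ]
top [0.425 0.022 1.114] [[-0.01, -1.0, -0.02], [-0.99, 0.01, -0.14], [0.14, 0.02, -0.99]] [373.34081179   0.         326.55624761] [-0.08569706  0.          0.          0.          0.        ]
```

View pics/scene0.png

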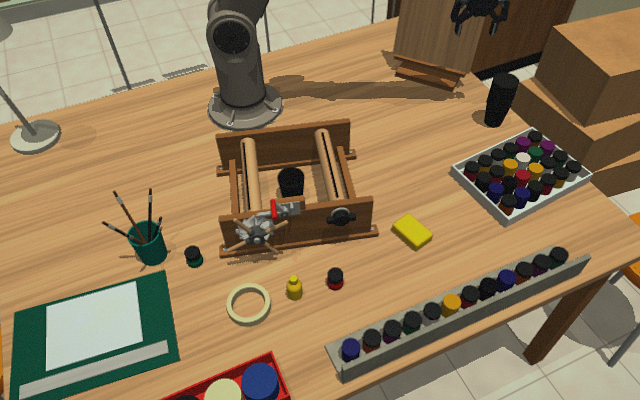

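View pics/top0.png

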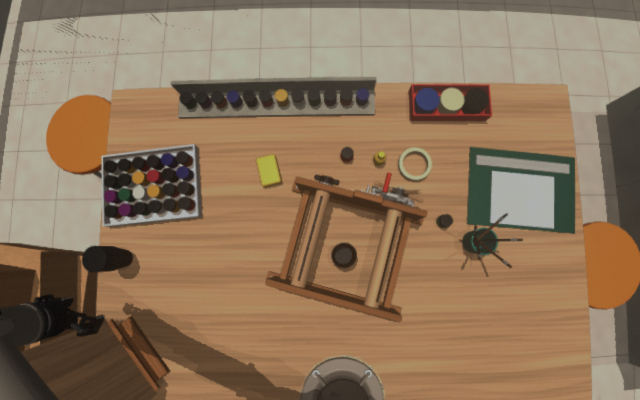

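Scene picture: ratchet wheel at about (255,232) with the red pin at about (275,208). Top picture: wheel at about (400,195), red pin at about (387,182). I'll zoom in on both.

```bash
python3 - <<'E'
import cv2,numpy as np
a=cv2.imread('pics/scene0.png')[180:270,205:385]; b=cv2.imread('pics/top0.png')[165:230,285:435]
a=cv2.resize(a,None,fx=4.4,fy=4.4,interpolation=cv2.INTER_CUBIC);b=cv2.resize(b,(a.shape[1],int(65*a.shape[1]/150)),interpolation=cv2.INTER_CUBIC)
b=b[:200] if 0 else b
im=np.vstack([a,b]);print(im.shape,a.shape); im=im[:600] if 0 else cv2.resize(im,(int(im.shape[1]*600/im.shape[0]),600));print(im.shape)
cv2.imwrite('pics/z0.png',im)
E
```

```text
(739, 792, 3) (396, 792, 3)
(600, 643, 3)
```

View pics/z0.png

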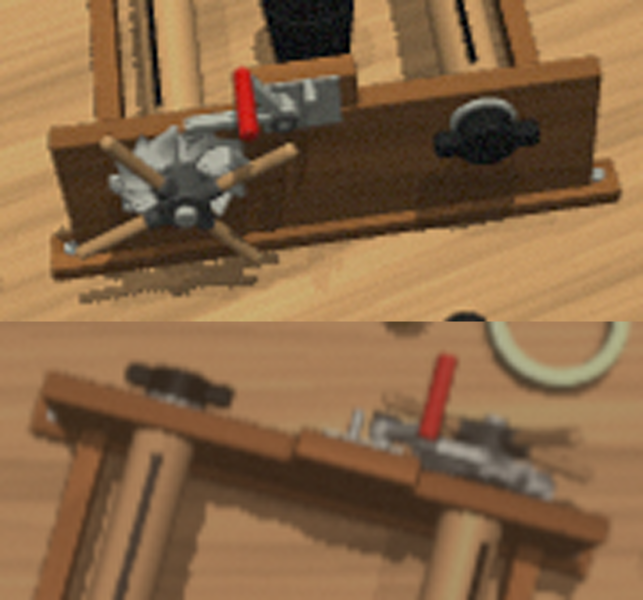

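```bash
cat > h.py <<'E'
import cv2,numpy as np
def fw(p,P):
    x,y,a=p[:3];c,s=np.cos(a),np.sin(a);P=np.atleast_2d(P)
    return np.c_[x+c*P[:,0]-s*P[:,1],y+s*P[:,0]+c*P[:,1],P[:,2]]
def proj(c,W): return cv2.projectPoints(np.array(W,float),c['rvec'],c['tvec'],c['K'],c['distortion'])[0][:,0]
def tips(w): return np.array([[.022,-.085*np.sin(w+k*np.pi/2),.110+.085*np.cos(w+k*np.pi/2)] for k in range(4)])
E
python3 - <<'E'
from h import *
from station import bot
from scipy.optimize import least_squares
S=bot.read_camera('scene');T=bot.read_camera('top')
sc=lambda u,v:(205+u/3.572,180+v/3.572); tp=lambda u,v:(285+u/4.287,165+(v-321.5)/4.287)
fs=[((-.012,-.08,.141),sc(52,131)),((-.012,.28,.141),sc(600,60)),((.046,.048,.199),sc(249,131)),((-.005,.048,.199),sc(242,74))]
ft=[((-.012,.28,.141),tp(50,375)),((-.012,-.08,.141),tp(604,520)),((.046,.048,.199),tp(446,358))]
st=[sc(105,142),sc(80,250),sc(260,260),sc(293,150)]
def r(p):
    e=[proj(S,fw(p,[a for a,_ in fs]))-[b for _,b in fs],proj(T,fw(p,[a for a,_ in ft]))-[b for _,b in ft],
       proj(S,fw(p,tips(p[3])))-st]
    return np.vstack(e).ravel()
s=least_squares(r,[.65,-.1,-.2,.5],loss='soft_l1');print(s.x);print(r(s.x).reshape(-1,2).round(1).tolist())
p=s.x
for n,q in dict(pin=(.032,.048,.199),hub=(.022,0,.11),tip=tips(p[3])[0]).items(): print(n,fw(p,q).round(3))
np.save('p.npy',p)
E
```

```text
[ 0.55498078 -0.15151073 -0.2615667   0.5026302 ]
[[-0.9, 4.2], [0.6, 2.1], [0.6, 0.3], [0.0, -1.7], [-1.2, -0.2], [2.0, -0.3], [-0.3, -0.1], [-0.5, -1.4], [-0.5, 0.6], [-0.6, -1.4], [0.8, -1.8]]
pin [[ 0.598 -0.113  0.199]]
hub [[ 0.576 -0.157  0.11 ]]
tip [[ 0.566 -0.197  0.184]]
```

Call:
move_arm(commands="0 0 0 -3 0 0 0; 0 0 0 -3 0 0 7; 0 0 0 0 0 0 7; 0 0 0 0 0 0 7;0 0 0 0 0 0 7;0 0 0 0 0 0 7;0 0 0 0 0 0 7;0 0 0 0 0 0 7;0 0 0 0 0 0 7;0 0 0 0 0 0 7;0 0 0 0 0 0 7;0 0 0 0 0 0 7")

```text
t: 1.2
eef_pos: [0.2799, 0.614, 0.291]
tool_rot: [0.0, 0.776, 0.63, -0.0]
contact_force: [0.3, 1.1, -0.1]
gripper_width: 0.001
```

```bash
cat >> h.py <<'E'
def go(*pts):
    from station import bot
    from scipy.spatial.transform import Rotation as Ro
    p=np.load('p.npy');o=bot.get_obs();q=o['tool_rot'];R=Ro.from_quat(np.r_[q[1:],q[0]]).as_matrix();c=o['eef_pos']
    f=fw([0,0,-p[2]],c-[p[0],p[1],0])[0];print('t',o['t'],'frame pos',(f*1000).round(1),'force',o['contact_force'].round(2),'tool x in frame deg',np.degrees(np.arctan2(R[1,0],R[0,0])-p[2]).round(1))
    for P in pts: 
        W=fw(p,P)[0];print(P,'tool cm',(R.T@(W-c)*100).round(2));c=W
E
python3 -c "
from h import *
go((.036,.010,.27),(.036,.010,.187),(.036,.060,.187))"
```

```text
t 1.2 frame pos [-463.7  668.4  291. ] force [ 0.27  1.11 -0.12] tool x in frame deg 93.1
(0.036, 0.01, 0.27) tool cm [-68.47  46.3    2.13]
(0.036, 0.01, 0.187) tool cm [0.  0.  8.3]
(0.036, 0.06, 0.187) tool cm [ 4.99  0.27 -0.  ]
```

Call:
move_arm(commands="0 -3.25 2.2 0 0 0 0;0 -3.25 2.2 0 0 0 0;0 -3.25 2.2 0 0 0 0;0 -3.25 2.2 0 0 0 0;0 -3.25 2.2 0 0 0 0;0 -3.25 2.2 0 0 0 0;0 -3.25 2.2 0 0 0 0;0 -3.25 2.2 0 0 0 0;0 -3.25 2.2 0 0 0 0;0 -3.25 2.2 0 0 0 0;0 -3.25 2.2 0 0 0 0;0 -3.25 2.2 0 0 0 0")

```text
t: 2.2
eef_pos: [0.4611, 0.1774, 0.2914]
tool_rot: [-0.0, 0.774, 0.633, 0.0]
contact_force: [1.8, -0.3, 0.5]
gripper_width: 0.003
```

Call:
move_arm(commands="0 -3.25 2.2 0 0 0 0;0 -3.25 2.2 0 0 0 0;0 -3.25 2.2 0 0 0 0;0 -3.25 2.2 0 0 0 0;0 -3.25 2.2 0 0 0 0;0 -3.25 2.2 0 0 0 0;0 -3.25 2.2 0 0 0 0;0 -3.25 2.2 0 0 0 0;0 -3 2 0 0 0 0; 0 0 0 0 0 0 3; 0 0 0 0 0 0 0")

```text
t: 3.12
eef_pos: [0.5948, -0.147, 0.291]
tool_rot: [0.0, 0.793, 0.609, -0.001]
contact_force: [0.7, -0.5, -0.1]
gripper_width: -0.0
```

```bash
python3 - <<'E'
from h import *
from station import bot
go((.036,.010,.187),(.036,.060,.187))
c=bot.read_camera('scene');i=c['img'][130:280,190:390,::-1];cv2.imwrite('pics/s1.png',cv2.resize(i,None,fx=4,fy=4,interpolation=cv2.INTER_CUBIC))
E
```

```text
t 3.1167 frame pos [ 37.3  14.6 291. ] force [ 0.65 -0.52 -0.08] tool x in frame deg 90.1
(0.036, 0.01, 0.187) tool cm [-0.45 -0.13 10.4 ]
(0.036, 0.06, 0.187) tool cm [ 5.    0.01 -0.01]
```

View pics/s1.png

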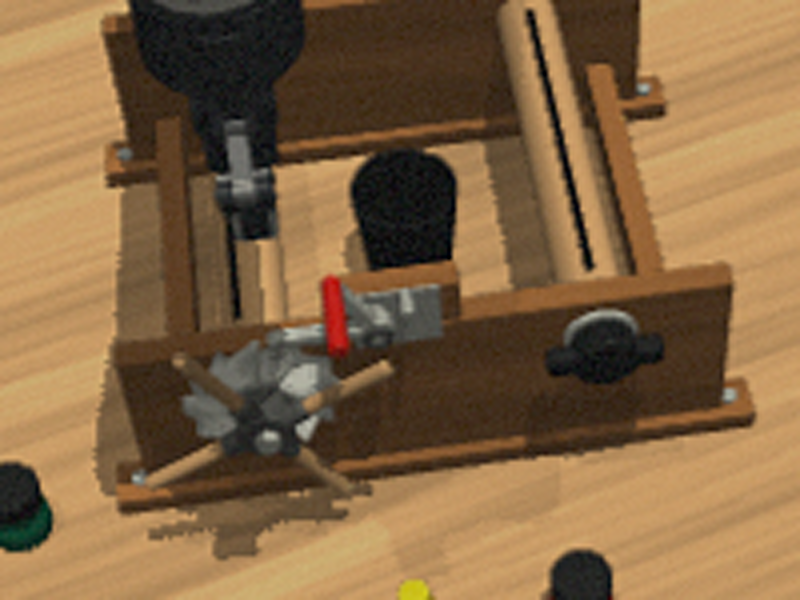

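The frame fit agrees with this view: the board's front top corner is at crop (118,365), where the fit puts it. The fingers are high above, at (255,238). Next I go down on the -y side of the pin and push.

Call:
move_arm(commands="0 -0.5 -0.1 3 0 0 0;0 0 0 3 0 0 0;0 0 0 2.5 0 0 0;0 0 0 1.9 0 0 0;0 0 0 0 0 0 0")

```text
t: 3.58
eef_pos: [0.5903, -0.145, 0.1832]
tool_rot: [-0.003, 0.789, 0.614, -0.002]
contact_force: [-0.4, -0.4, -1.0]
gripper_width: 0.0
```

Call:
move_arm(commands="0 1 0 0 0 0 0;0 0.6 0 0 0 0 0;0 0.5 0 0 0 0 0;0 0.5 0 0 0 0 0;0 0.5 0 0 0 0 0;0 0.5 0 0 0 0 0;0 0.5 0 0 0 0 0;0 0.5 0 0 0 0 0;0 0.4 0 0 0 0 0;0 0 0 0 0 0 0")

```text
t: 4.42
eef_pos: [0.6057, -0.0988, 0.1871]
tool_rot: [-0.0, 0.79, 0.613, 0.0]
contact_force: [0.6, 0.2, 0.3]
gripper_width: -0.003
```

```bash
python3 - <<'E'
from h import *
from station import bot
go((.036,.070,.187))
c=bot.read_camera('scene');i=c['img'][130:280,190:390,::-1];cv2.imwrite('pics/s2.png',cv2.resize(i,None,fx=4,fy=4,interpolation=cv2.INTER_CUBIC))
E
```

```text
t 4.4167 frame pos [ 35.3  64.1 187.1] force [0.58 0.24 0.32] tool x in frame deg 90.6
(0.036, 0.07, 0.187) tool cm [0.59 0.07 0.01]
```

View pics/s2.png

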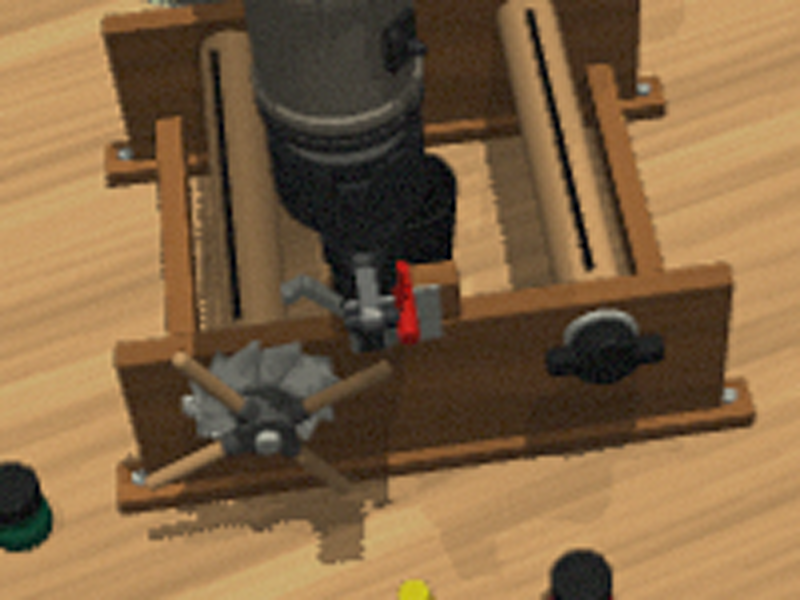

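The pin is past top centre at crop (405,300) and the nose is up at (290,290). I'll nudge it slightly further, retreat, and look at it later from clear.

Call:
move_arm(commands="0 0.3 0 0 0 0 0;0 0.3 0 0 0 0 0;0 0 0 0 0 0 0;0 -2 0 0 0 0 0;0 -2 0 -2 0 0 0;0 -3.5 0 -3.5 0 0 0;0 -3.5 -0.4 0 0 0 0;0 -2.6 -0.4 0 0 0 0;0 0 0 0 0 0 0")

```text
t: 5.22
eef_pos: [0.5631, -0.226, 0.2381]
tool_rot: [0.002, 0.794, 0.608, -0.001]
contact_force: [0.1, -1.3, -0.7]
gripper_width: 0.001
```

```bash
python3 - <<'E'
from h import *
from station import bot
go((.028,-.066,.242),(.028,-.066,.17),(.028,-.017,.17))
c=bot.read_camera('scene');i=c['img'][130:280,190:390,::-1];i=cv2.resize(i,None,fx=4,fy=4,interpolation=cv2.INTER_CUBIC)
p=np.load('p.npy')
for P,col in (((.046,.094,.198),(255,0,0)),((-.005,.094,.198),(255,255,0)),(tips(p[3])[0],(0,255,0)),((.022,0,.11),(255,0,255))):
    u=(proj(c,fw(p,P))[0]-[190,130]+.5)*4; cv2.circle(i,tuple(u.astype(int)),4,col,1)
cv2.imwrite('pics/s3.png',i)
E
```

```text
t 5.2167 frame pos [ 27.1 -69.9 238.1] force [ 0.09 -1.34 -0.75] tool x in frame deg 89.9
(0.028, -0.066, 0.242) tool cm [ 0.39  0.09 -0.39]
(0.028, -0.066, 0.17) tool cm [ 0.02 -0.01  7.2 ]
(0.028, -0.017, 0.17) tool cm [ 4.9  -0.01 -0.01]
```

View pics/s3.png

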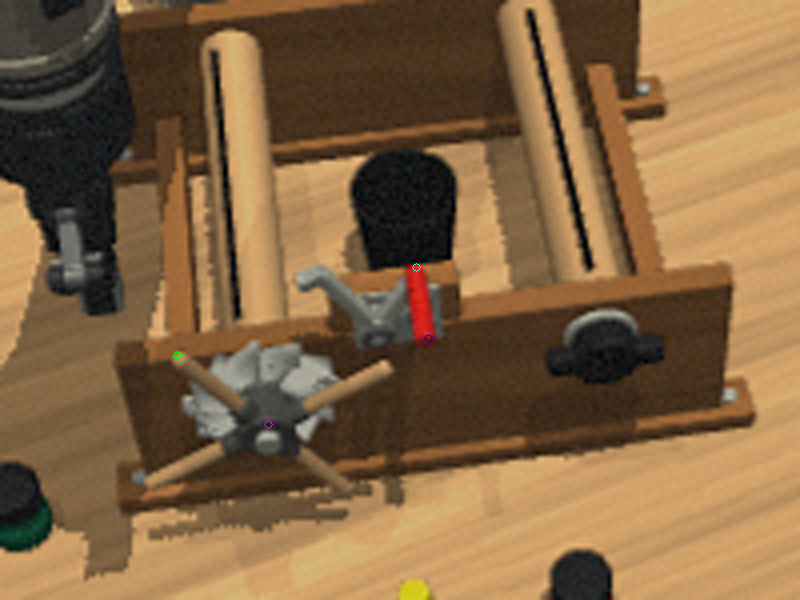

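The pin lies exactly on the predicted stop position (crop 420,300), and the spoke tip and hub overlays match. Next I go down beside the top spoke and push.

Call:
move_arm(commands="0 0.2 0 3 0 0 0;0 0.2 0 2.5 0 0 0;0 0 0 1.4 0 0 0;0 0 0 0 0 0 0;0 0.5 0 0 0 0 0;0 0.6 0 0 0 0 0;0 0.6 0 0 0 0 0;0 0.6 0 0 0 0 0;0 0.6 0 0 0 0 0;0 0.5 0 0 0 0 0;0 0.5 0 0 0 0 0;0 0 0 0 0 0 0")

```text
t: 6.27
eef_pos: [0.5779, -0.175, 0.1677]
tool_rot: [-0.0, 0.79, 0.613, 0.0]
contact_force: [-0.5, -0.0, -0.5]
gripper_width: -0.001
```

```bash
python3 -c "
from h import *
go((.028,-.017,.17))"
```

```text
t 6.2667 frame pos [ 28.2 -16.8 167.7] force [-0.54 -0.03 -0.5 ] tool x in frame deg 90.6
(0.028, -0.017, 0.17) tool cm [-0.02 -0.02 -0.23]
```

Call:
move_arm(commands="0 -2 0 0 0 0 0;0 -2 0 0 0 0 0;0 0 0 -4 0 0 0;0 0 0 -4 0 0 0;0 0 0 0 0 0 0")

```text
t: 6.68
eef_pos: [0.5704, -0.2178, 0.2547]
tool_rot: [0.004, 0.791, 0.612, 0.003]
contact_force: [2.0, -1.2, 0.8]
gripper_width: -0.0
```

```bash
python3 - <<'E'
from h import *
from station import bot
go((.036,.125,.245),(.036,.125,.187),(.036,.080,.187))
c=bot.read_camera('scene');i=c['img'][170:270,200:320,::-1];i=cv2.resize(i,None,fx=6,fy=6,interpolation=cv2.INTER_CUBIC)
p=np.load('p.npy')
for w,col in ((0,(0,255,0)),(.1,(255,0,0)),(-.1,(0,0,255))):
  for P in tips(w):
    u=(proj(c,fw(p,P))[0]-[200,170]+.5)*6; cv2.circle(i,tuple(u.astype(int)),4,col,1)
cv2.imwrite('pics/s4.png',i)
E
```

```text
t 6.6833 frame pos [ 32.  -60.1 254.7] force [ 2.02 -1.2   0.77] tool x in frame deg 90.4
(0.036, 0.125, 0.245) tool cm [18.5   0.52  0.98]
(0.036, 0.125, 0.187) tool cm [-0.   -0.06  5.8 ]
(0.036, 0.08, 0.187) tool cm [-4.5  -0.03 -0.  ]
```

View pics/s4.png

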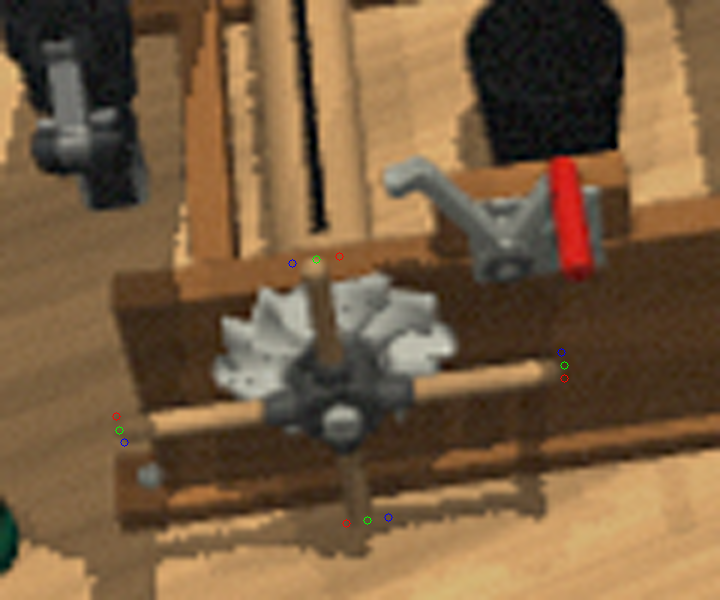

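The top spoke is upright: its tip at (316,262) sits on the w=0 mark. The slopes of the spokes give a wheel angle of about -0.02. I'll go over to the +y side of the pin and tip it back.

Call:
move_arm(commands="0 3.5 0.3 0 0 0 0;0 3.5 0.3 0 0 0 0;0 3.5 0 0 0 0 0;0 3.5 0 0 0 0 0;0 3.5 0 0 0 0 0;0 1.2 0 0 0 0 0;0 0 0 0 0 0 0;0 0 0 3 0 0 0;0 0 0 2.5 0 0 0;0 0 0 1.2 0 0 0;0 0 0 0 0 0 0")

```text
t: 7.65
eef_pos: [0.6172, -0.0368, 0.1774]
tool_rot: [-0.002, 0.791, 0.612, -0.003]
contact_force: [-0.0, 0.8, -0.1]
gripper_width: -0.001
```

```bash
python3 -c "
from h import *
go((.036,.083,.187))"
```

```text
t 7.65 frame pos [ 30.5 126.9 177.4] force [-0.02  0.75 -0.06] tool x in frame deg 90.4
(0.036, 0.083, 0.187) tool cm [-4.4   0.52 -0.95]
```

Call:
move_arm(commands="0 -0.6 0.4 -0.8 0 0 0;0 -0.5 0 0 0 0 0;0 -0.5 0 0 0 0 0;0 -0.5 0 0 0 0 0;0 -0.5 0 0 0 0 0;0 -0.5 0 0 0 0 0;0 -0.5 0 0 0 0 0;0 -0.5 0 0 0 0 0;0 -0.4 0 0 0 0 0;0 0 0 0 0 0 0;0 0 0 0 0 0 0")

```text
t: 8.57
eef_pos: [0.6123, -0.081, 0.1887]
tool_rot: [-0.0, 0.791, 0.612, -0.0]
contact_force: [-0.3, 0.6, -0.4]
gripper_width: 0.001
```

```bash
python3 - <<'E'
from h import *
from station import bot
go((.036,.083,.187))
c=bot.read_camera('scene');i=c['img'][170:270,200:320,::-1];i=cv2.resize(i,None,fx=6,fy=6,interpolation=cv2.INTER_CUBIC)
cv2.imwrite('pics/s5.png',i)
E
```

```text
t 8.5667 frame pos [ 37.2  82.9 188.7] force [-0.3   0.6  -0.37] tool x in frame deg 90.4
(0.036, 0.083, 0.187) tool cm [ 0.01 -0.12  0.17]
```

View pics/s5.png

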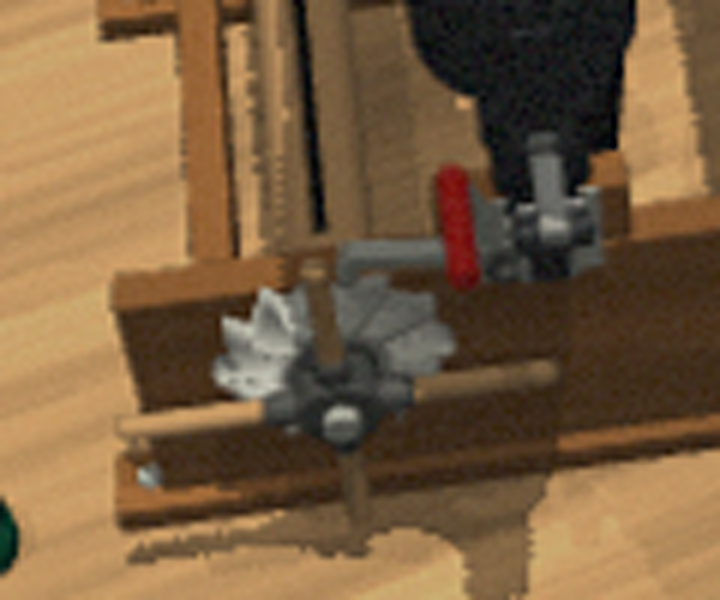

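The pawl has fallen: the pin is at (460,225) and the nose is on the wheel at (350,260). I'll retreat up and away, then verify the pawl angle against the model.

Call:
move_arm(commands="0 2 0 0 0 0 0;0 2 0 -2 0 0 0;0 2 0 -3.5 0 0 0;0 3 0 -3.5 0 0 0;0 4 0 0 0 0 0;0 4 0 0 0 0 0;0 0 0 0 0 0 0;0 0 0 0 0 0 0;0 0 0 0 0 0 0;0 0 0 0 0 0 0")

```text
t: 9.45
eef_pos: [0.654, 0.0793, 0.2753]
tool_rot: [0.0, 0.791, 0.611, -0.0]
contact_force: [0.2, -0.7, 1.1]
gripper_width: 0.005
```

```bash
python3 - <<'E'
from h import *
from station import bot
go()
c=bot.read_camera('scene');i=c['img'][170:270,200:320,::-1];i=cv2.resize(i,None,fx=6,fy=6,interpolation=cv2.INTER_CUBIC)
p=np.load('p.npy')
def mark(P,col):
    u=(proj(c,fw(p,P))[0]-[200,170]+.5)*6; cv2.circle(i,tuple(u.astype(int)),4,col,1)
for a,col in ((0,(0,255,0)),(.09,(255,255,0)),(.2,(255,0,255))):
    t=-np.arctan2(22,39)+a
    for x in(-.005,.046): mark((x,.07+.045*np.sin(t),.16+.045*np.cos(t)),col)
for P in tips(0): mark(P,(0,255,0))
j=c['img'][120:320,180:440,::-1]
cv2.imwrite('pics/s6.png',i)
E
```

```text
t 9.45 frame pos [ 36.  248.6 275.3] force [ 0.21 -0.69  1.11] tool x in frame deg 90.4
```

View pics/s6.png

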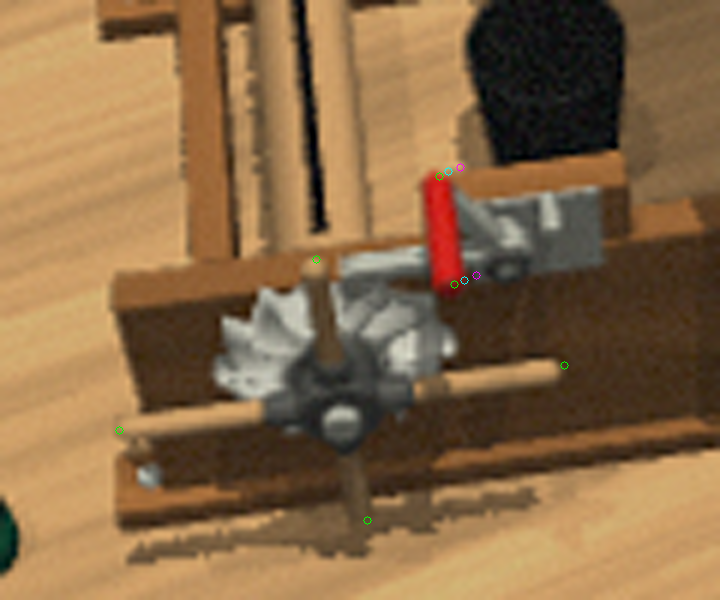

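The pin is on the pawl-down marks and the spokes are on the w=0 marks, with the arm clear. I'll hand in.

```bash
python3 -c "
from station import bot
print(bot.hand_in())"
```

```text
the job is handed in; nothing more can be done
None
```

The roller is back one notch with its slot facing up, and the pawl has dropped back into the teeth. I handed the job in after about 9.5 s of robot time.

With the closed fingertips I pushed the red pin over to the back stop. I then pushed the top spoke upright and tipped the pin back so the pawl fell.

**Last checks, from the camera:**
- **Wheel:** the spokes lie on the marks for wheel angle 0. My estimate was about -0.02 just before the pawl dropped, and it looked unchanged afterwards. The slot itself I only judged from the spokes.
- **Pawl:** the pin lies on the pawl-down marks, within about 2 mm, with the nose in the teeth.
- **Arm and forces:** the arm stood clear at the end, and the force readings I saw stayed within about 2.5 N.
- **Bystanders:** the moves kept clear of them, and those in view looked unmoved. I took no final full-scene picture to confirm all of them.

No check failed. The one disagreement was a 4-pixel misfit at one board corner in the first frame fit. That came from my picking the wrong edge, and later views agreed with the fit.

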